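Lift the pressed cover out of the die and hover it over the gear case, holes in line

TASK

The pear-shaped pressed steel cover is still lying in the open press die; its raised middle is the handy place to grip. Lift it straight up off the form block and bring it over the open gear case with its wide end over the case's wide end. Hold it there level and still, about 15 mm above the joint face, with its six holes in line with the six tapped holes, so that I can slip the gasket under it and start the screws; finish while still holding it, not resting on anything. Do not let the cover touch the gear case, and leave the oil can and the screw jar where they are.

Things in the scene. Friction and masses are not known exactly. Their poses are not given: they have to be found in the camera images.
- cover: Loose pear-shaped cover of bare steel, 124 x 92 mm, about 0.45 kg (varies), seated in the die with its underside 38 mm above the bench. Origin: centre of the underside; z up, +x to the narrow end. Flange 3 mm thick: arc of radius 46 round x=-16 (wide end), radius 30 round x=+32 (narrow end). Six 9 mm holes, x,y mm: -43.6,+-27.6; -9.2,+-38.4; 46.8,+-17.6. Grip: see point cover_hat.
- cover_hat (a point): Centre of the top of the cover's raised hat, 37 mm above the cover's origin, axes as the cover's. The hat is hollow, closed on top, 72 mm long (x) and 42 mm wide (y), corners rounded with radius 14; its two flat upright long sides, at y = +-21 mm and 34 mm tall above the flange, are the place to grip, above the die's rim.
- die: Lower half of a press die, dark steel, fixed, to the left or right of the gear case: 168 x 126 mm block on a 204 x 146 mm base, top 45 mm above the bench. Origin: centre of its underside; z up; x along the seated cover's x, whose origin is 38 mm above this one. The similar block with two upright pillars at the back of the bench is the die's other half, not needed.
- die_nest (a point): Centre of the floor of the die's pear-shaped nest, 38 mm above the bench; the nest is 7 mm deep with 2 mm clearance round the flange; its rim stands 4 mm above the flange's upper face. A form block, 62 x 32 mm at its foot and slightly tapered, its top 70 mm above the bench, fills the hat with 2 mm clearance a side: the cover must rise 32 mm straight up to come free.
- gear_case: Open gear case, fixed: grey casting, two steel gears inside, on top a level machined joint face 62 mm above the bench with the cover's outline and six 6.6 mm tapped holes. Origin: centre of its underside; z up, +x to the narrow end. Hole pattern x,y as the cover's: origins in line and equal yaw align all. The flat cork gasket of like outline on the bench is not it.
- case_shaft (a point): Upper end of the big gear's shaft, 12 mm thick, 16 mm from the gear case's axis towards its wide end. It stands 6 mm above the joint face, inside the space of the cover's hollow hat when the cover is in line.
- cover_wide_hole (a point): Centre, at the underside, of the cover's hole at (-43.6, 27.6) mm in the cover's frame: wide end, +y side.
- cover_narrow_hole (a point): Centre, at the underside, of the cover's hole at (46.8, -17.6) mm in the cover's frame: narrow end, -y side.
- case_wide_hole (a point): Mouth of the gear case's tapped hole at (-43.6, 27.6) mm, 62 mm above the bench: wide end, +y side.
- case_narrow_hole (a point): Mouth of the gear case's tapped hole at (46.8, -17.6) mm, 62 mm above the bench: narrow end, -y side.
- oil_can: A green oil can, 69 mm base, 160 mm tall, standing loose at the left; leave it alone. Origin: centre of its underside.
- screw_jar: A glass jar of screws with a black lid, 60 mm across, 76 mm tall, standing loose at the left; leave it alone. Origin: centre of its underside.
Mind the look-alikes: they are no part of the job. Of the things that look like the gear_case, take the one that is nearest to the robot's base at the start.

How it is judged:
By the outcome, as a careful person would: the job done as asked, in the order asked, and still so for the second after the job is handed in, while the arm keeps its last pose, push and grip.
It also fails if it takes over 38 s, if anything falls off the work surface, if the arm or the gripper's body presses on something with over 40 N, if the wrist force passes 120 N, or if a joint passes its speed limit or range.

ROBOT

A 6-joint arm with a two-finger parallel gripper is mounted at the origin on a cart in front of the work surface, level with it; the furniture and walls round the work are solid. World frame = base frame: x ahead of the robot, y to its left, z up, the work surface at z = 0. Lengths are in mm, angles in rad, forces in N, time in s.
With the tool pointing down it reaches from about 350 to 975 mm from the base axis. Payload 7.1 kg.
Tool frame: the origin (TCP) lies between the finger pads; the fingertips stand 19 mm ahead of it and the grasp point (between the pads) is the TCP; y points along the fingers, z is the direction in which the jaws open and shut, and the axes are right-handed (so a half turn about y gives the same grasp; the last joint's range is limited). The gripper opens to 88 mm and grips with 3 to 60 N. Pads are 20 mm wide; open, the fingers measure 115 mm over their backs; the gripper's body (75 mm by 178 mm) begins 61 mm behind the grasp point.
Start: joints at [-1.212, 0.423, 1.63, -0, 1.089, -0.019], TCP at [230.564, -580.9, 241.675] pointing down, gripper open.
Joint ranges: [-3, 3], [-0.9, 2.11], [0.09, 2.58], [-1.31, 4.45], [0.11, 2.69], [-2.54, 2.54]. Speed limits (rad/s): [2.39, 2.39, 3.01, 3.14, 3.14, 3.14].

INTERFACE

Orientations are given as a rotation vector (axis times angle).
In Python, from workcell import ctrl gives the robot as it stands.
- The arm moves only by the tool servo_tool, never from a script. Its argument "moves" is text: rows parted by semicolons, each of 6 numbers parted by spaces: the shift along the world's x, y, z in m, then the turn, a rotation vector about the world's x, y, z in degrees. A call has 1 to 8 rows; each row is the pose to reach, as a shift and turn from the pose commanded when the call began; what a row does not reach only later rows make up. A row lasts 1/8 s, in which the tool goes at most 62.5 mm and 10.7 degrees, less where a joint would pass 70% of its speed; a pose out of reach is approached as far as the arm can. A call with a gripper value outside its range is refused whole. "hand" is the closure in counts, from 0 (fully open) to 255 (shut), set as the call begins (left out, the last holds). The fingers move at their own pace and stop on an object; the grip force is fixed at half the most. Time passes only in rows, so rows that repeat a pose let the fingers close. It gives the time, the measured TCP pose, the force and the opening at its end, in the units of the state.
- ctrl.get_obs(): the state, without advancing time (a new reading comes with each control period).
- ctrl.get_image(name): name is "scene" or "top" or "wrist"; returns a dict with "pixels" (420x560x3 uint8, red, green, blue), "depth" (420x560 float32, mm along the optical axis (not along the pixel's ray), 0 where there is no reading), "vertical_fov" (degrees; the focal length in pixels is half the picture's height over the tangent of half this angle, whatever the lens; pixels are square), "cx", "cy" (the principal point, pixels), "xyz" and "attitude" of the camera in the world; the wrist camera has in their place "T_tool_cam" (4x4, takes a point from camera to tool coordinates, whose origin is the TCP and whose axes are the tool frame's). Camera axes: x right, y up, looking along -z (the intrinsics and any distortion apply to the point x, -y, -z); pixel columns grow to the right and rows downward; lengths in mm; the calibration is good to about 2 mm. A picture is of the moment at which its call begins: read the wrist's pose just before it.
- ctrl.close_job(): hands the job in, once; it reports no verdict.
The state is a dict: "t": time; "qpos": joint angles; "qvel": joint speeds; "joint_torque": joint torques, N m; "ee_pos": TCP position; "orientation": TCP orientation; "ft_force": force on the tool from outside, world axes, zero at the start; "moment": the same for the moment, N m; "width": finger opening in mm.
Only numpy, scipy, OpenCV 4.12 (cv2) and the standard library are available. Lean on these libraries where they do the work, as an engineer would, in place of code of your own. Each camera call takes 0.05 s, during which the arm holds its last target.

## Working session

There is one attempt and no reset: what is moved stays moved. The work goes in short steps, Python scripts to look and compute and a tool call to move; the robot and the scene stay as the last step left them, time stands still between calls to the robot, and variables do not carry over. Pictures are saved under pics/ and viewed, and the job is handed in when it is done.

Besides the shell and the picture viewer there is one more tool, called after "Request:" by a JSON object that holds its "op" and its "data", one argument or row to a line. servo_tool: Moves the arm, as the interface text tells. Its arguments: {"type":"object","properties":{"moves":{"type":"string"},"hand":{"type":"number"}},"required":["moves"]}

```bash
ls; mkdir -p pics; cat > h.py <<'E'
import numpy as np,cv2,pickle
from workcell import ctrl
def grab(tag,names=("scene","top","wrist")):
    o=ctrl.get_obs()
    for n in names:
        d=ctrl.get_image(n); d['obs']=o
        pickle.dump(d,open(f'{tag}_{n}.pkl','wb'))
        cv2.imwrite(f'pics/{tag}_{n}.png',d['pixels'][:,:,::-1])
    return o
E
python3 - <<'E'
from h import *
o=grab('a'); print(o)
for n in("scene","top","wrist"):
    d=pickle.load(open(f'a_{n}.pkl','rb')); print({k:v for k,v in d.items() if k not in('pixels','depth','obs')})
E
```

```text
pics
{'t': 0.0, 'qpos': array([-1.21196698e+00,  4.23835799e-01,  1.63069787e+00, -3.39916968e-05,
        1.08861396e+00, -1.89722304e-02]), 'qvel': array([ 0.00085305, -0.00051773,  0.00130962, -0.00079424,  0.00093479,
       -0.00060858]), 'joint_torque': array([ 1.77405022e-03, -5.44616890e+01, -2.73658437e+01,  6.45376160e-02,
        2.26931105e-02, -1.31226798e-04]), 'ee_pos': array([ 230.39136665, -580.40636199,  240.90173941]), 'orientation': array([-0.38552326,  2.01645429, -2.01332081]), 'ft_force': array([ 0.41275687, -0.33655868, -0.50796578]), 'moment': array([ 0.05037374, -0.06702641, -0.00750217]), 'width': 87.93315463735819}
{'vertical_fov': 42.568395730656874, 'cx': 283.0819409410633, 'cy': 210.49310758883277, 'xyz': array([-546.55086628, -677.1853356 ,  897.63360264]), 'attitude': array([ 0.83411051, -0.53091774, -1.00626266])}
{'vertical_fov': 46.10101388982817, 'cx': 280.71013677500827, 'cy': 201.9855196226076, 'xyz': array([-467.16653314,  247.33907582, 1394.53829967]), 'attitude': array([ 0.43747246, -0.65493609, -1.93206591])}
{'vertical_fov': 71.87045731750591, 'cx': 282.00527009702336, 'cy': 207.57070844780722, 'T_tool_cam': array([[ 4.27009858e-04, -9.52358698e-01, -3.04979880e-01,
        -8.46277742e+01],
       [ 5.17225390e-04,  3.04980077e-01, -9.52358591e-01,
        -1.43611949e+02],
       [ 9.99999775e-01,  2.48923169e-04,  6.22813599e-04,
        -6.06091646e-01],
       [ 0.00000000e+00,  0.00000000e+00,  0.00000000e+00,
         1.00000000e+00]])}
```

View pics/a_scene.png

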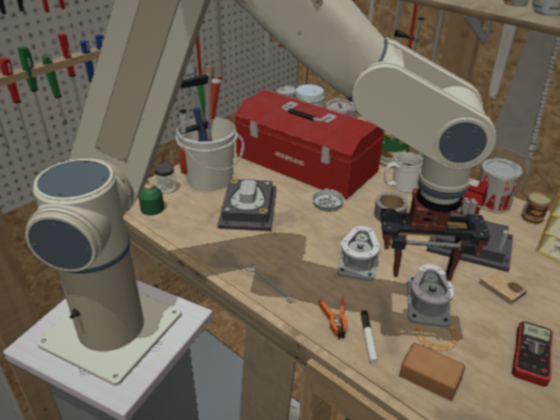

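View pics/a_top.png

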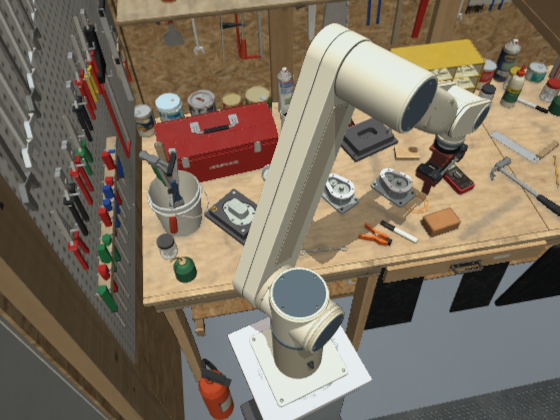

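View pics/a_wrist.png

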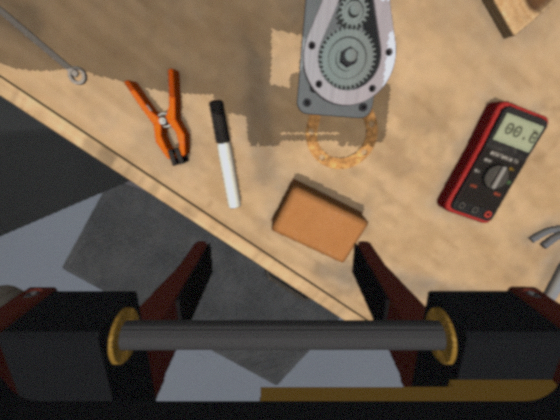

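The top view shows the cover in the die at (238,212), gear case A at (340,190) and gear case B at (395,185). The die's other half is at (368,137). I'll measure each one from the depth.

```bash
cat >> h.py <<'E'
from scipy.spatial.transform import Rotation as R
def load(f): return pickle.load(open(f+'.pkl','rb'))
def campose(d):
    if 'xyz' in d: return R.from_rotvec(d['attitude']).as_matrix(), np.array(d['xyz'])
    o=d['obs']; Rt=R.from_rotvec(o['orientation']).as_matrix(); T=d['T_tool_cam']
    return Rt@T[:3,:3], Rt@T[:3,3]+o['ee_pos']
def cloud(d):
    H,W=d['depth'].shape; f=H/2/np.tan(np.radians(d['vertical_fov']/2))
    v,u=np.mgrid[:H,:W]; z=d['depth'].astype(float)
    P=np.stack([(u-d['cx'])/f*z,-(v-d['cy'])/f*z,-z],-1)
    Rc,t=campose(d); P=P@Rc.T+t; P[z==0]=np.nan; return P
def proj(d,X):
    H=420; f=H/2/np.tan(np.radians(d['vertical_fov']/2)); Rc,t=campose(d)
    p=(np.asarray(X,float)-t)@Rc; z=-p[...,2]
    return np.stack([d['cx']+f*p[...,0]/z, d['cy']-f*p[...,1]/z],-1)
E
python3 - <<'E'
from h import *
for n,pts in (('top',[(238,212),(230,222),(340,190),(395,185),(368,137),(167,245),(185,268),(263,172)]),('scene',[(248,190),(359,252),(430,295),(500,255)])):
    P=cloud(load('a_'+n))
    for u,v in pts: print(n,u,v,P[v,u].round(0))
    np.save(n+'P.npy',P)
d=load('a_top'); cv2.imwrite('pics/crop1.png',cv2.resize(d['pixels'][120:260,180:440,::-1],None,fx=3,fy=3,interpolation=2))
d=load('a_scene'); cv2.imwrite('pics/crop2.png',cv2.resize(d['pixels'][160:340,200:470,::-1],None,fx=2.9,fy=2.9,interpolation=2))
E
```

```text
top 238 212 [497. -27.  80.]
top 230 222 [493.   7.  48.]
top 340 190 [ 449. -391.   53.]
top 395 185 [ 386. -579.   49.]
top 368 137 [ 640. -624.   43.]
top 167 245 [476. 227.  79.]
top 185 268 [378. 201.  66.]
top 263 172 [ 684. -198.    6.]
scene 248 190 [513. -46.  73.]
scene 359 252 [ 434. -401.   52.]
scene 430 295 [ 369. -592.   53.]
scene 500 255 [ 599. -708.   42.]
```

View pics/crop1.png

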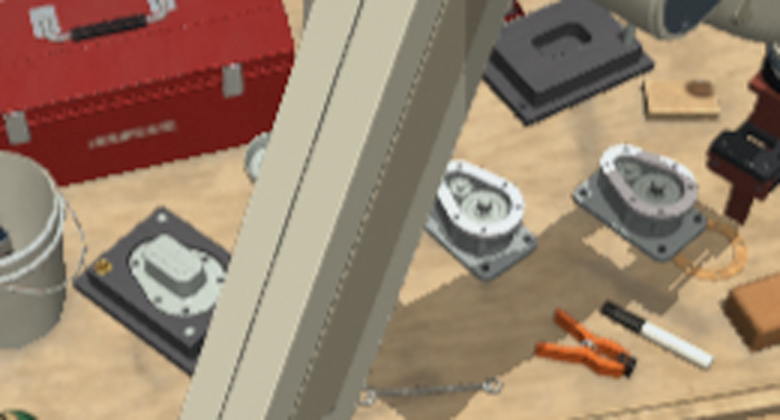

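View pics/crop2.png

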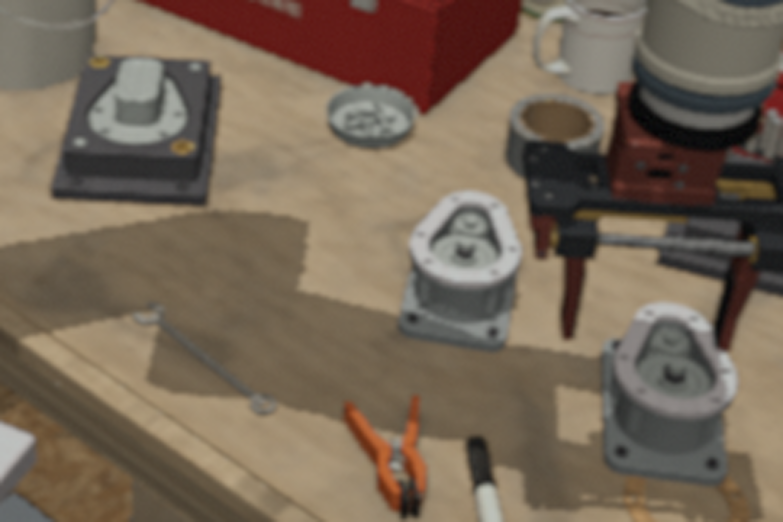

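There are two gear cases. A (top 340,190; world about 449,-391) is 595 mm from the base, and B (top 395,185; about 386,-579) is 696 mm. A is nearer, so A is the one meant, and the crop confirms it has a white rim and open gears. The cover sits in the die at (497,-27), with the hat raised. Next I'll take the wrist camera over case A.

Request:
{"op": "servo_tool", "data": {
  "moves": "0.04 0.035 0.01 0 0 0;0.085 0.075 0.02 0 0 0;0.13 0.11 0.03 0 0 0;0.165 0.145 0.03 0 0 0;0.19 0.17 0.03 0 0 0;0.2 0.18 0.03 0 0 0;0.2 0.18 0.03 0 0 0;0.2 0.18 0.03 0 0 0"
}}

```text
t: 1.15
ee_pos: [429.8, -401.8, 271.5]
orientation: [-0.385, 2.015, -2.016]
ft_force: [0.2, -0.8, -0.2]
width: 88.0
```

```bash
python3 - <<'E'
from h import *
o=grab('b',('wrist','top')); print(o['t'],o['ee_pos'],o['qvel'].round(3)); print(R.from_rotvec(o['orientation']).as_matrix().round(3))
E
```

```text
1.15 [ 429.76124865 -401.77435025  271.53005948] [-0.007 -0.002 -0.     0.001  0.003  0.004]
[[-0.93  -0.     0.368]
 [-0.368 -0.    -0.93 ]
 [ 0.    -1.    -0.   ]]
```

View pics/b_wrist.png

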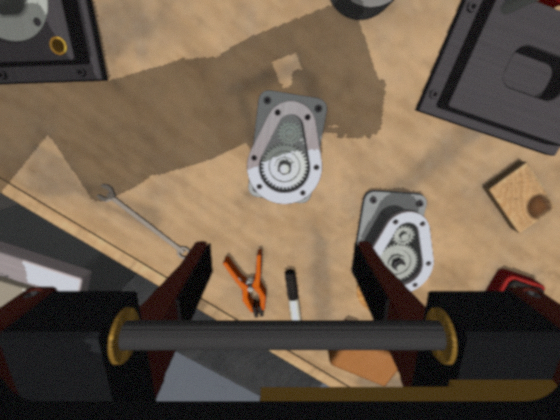

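View pics/b_top.png

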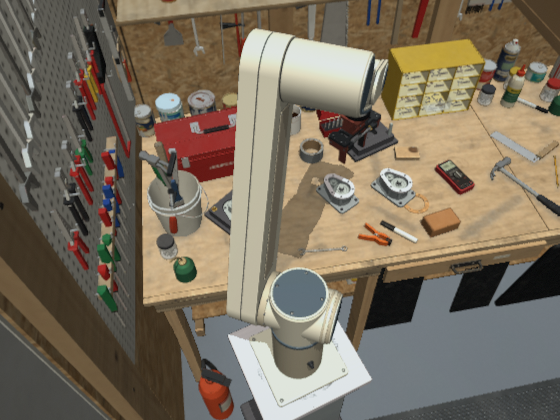

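The wrist view shows case A centred at about (285,150), with its narrow end up. I'll enlarge it and fit the holes.

```bash
cat >> h.py <<'E'
HOLES=np.array([[-43.6,27.6],[-43.6,-27.6],[-9.2,38.4],[-9.2,-38.4],[46.8,17.6],[46.8,-17.6]])
def pose(x,y,yaw,z,pts):
    c,s=np.cos(yaw),np.sin(yaw); p=np.asarray(pts,float)
    return np.stack([x+c*p[:,0]-s*p[:,1], y+s*p[:,0]+c*p[:,1], np.full(len(p),z)],-1)
def darkmap(d,k=9):
    g=cv2.GaussianBlur(cv2.cvtColor(d['pixels'],cv2.COLOR_RGB2GRAY),(3,3),0)
    return cv2.morphologyEx(g,cv2.MORPH_BLACKHAT,cv2.getStructuringElement(cv2.MORPH_ELLIPSE,(k,k))).astype(np.float32)
E
python3 - <<'E'
from h import *
d=load('b_wrist'); P=cloud(d)
for (a,b,c,e) in [((235,95,335,210,)),]:
    pass
sub=P[80:210,235:335]; m=abs(sub[...,2]-62)<5; q=sub[m]; print(len(q),q.mean(0),q.min(0),q.max(0), np.median(q[:,2]))
cv2.imwrite('pics/b_crop.png',cv2.resize(d['pixels'][80:220,220:350,::-1],None,fx=4,fy=4,interpolation=2))
# die/cover from a_top, a_scene
for n in('a_top','a_scene'):
    P=cloud(load(n)).reshape(-1,3); 
    ok=(abs(P[:,0]-500)<80)&(abs(P[:,1]+25)<80)
    q=P[ok&(abs(P[:,2]-75)<6)]; print(n,len(q),q.mean(0),q.min(0),q.max(0))
    r=cv2.minAreaRect(q[:,:2].astype(np.float32)); print(r)
d=load('a_top')
E
```

```text
3058 [ 467.86111855 -391.78875407   62.24541559] [ 406.0433587  -441.43579006   57.01015348] [ 528.46134192 -349.7827041    66.02119779] 62.377146180806534
a_top 200 [527.31404321 -35.47405239  74.43211487] [486.52616401 -64.17209868  69.10871109] [565.67540901  -8.87232803  80.88205053]
((527.1629028320312, -36.6263427734375), (74.6439208984375, 44.69487380981445), 22.813295364379883)
a_scene 220 [522.9279603  -39.90150954  73.75582853] [482.29220928 -67.45433824  69.49677942] [562.40489269 -11.63879748  78.52770754]
((523.8709716796875, -39.53441619873047), (80.7400131225586, 41.10223388671875), 23.4088077545166)
```

View pics/b_crop.png

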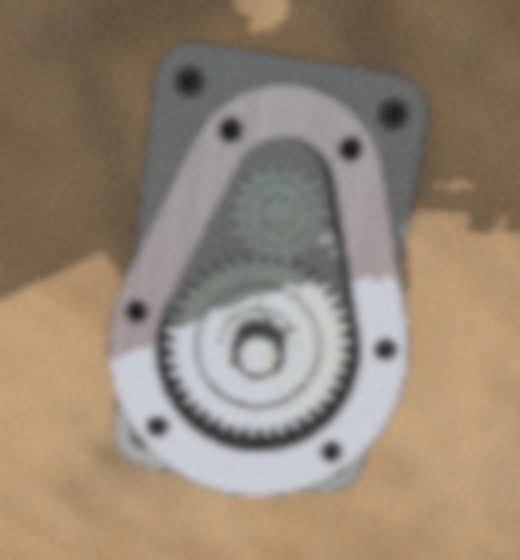

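```bash
cat >> h.py <<'E'
from scipy.optimize import least_squares
def fitholes(d,px,x0,z,holes=HOLES):
    px=np.asarray(px,float)
    f=lambda p:(proj(d,pose(p[0],p[1],p[2],z,holes))-px).ravel()
    r=least_squares(f,x0); return r.x, np.abs(r.fun).max()
def refine(d,px,k=9,w=4):
    m=darkmap(d,k); out=[]
    for u,v in px:
        ui,vi=int(round(u)),int(round(v)); s=m[vi-w:vi+w+1,ui-w:ui+w+1].copy(); s-=s.max()*0.35; s[s<0]=0
        yy,xx=np.mgrid[vi-w:vi+w+1,ui-w:ui+w+1]; out.append([(s*xx).sum()/s.sum(),(s*yy).sum()/s.sum()])
    return np.array(out)
E
python3 - <<'E'
from h import *
d=load('b_wrist')
px=np.array([(259,186.3),(302.5,192.8),(253.8,157.5),(316,166.8),(277.3,112),(307.3,117)])
r=refine(d,px); print(r.round(1))
for y in(-.2,): 
  for q in(px,r):
    x,e=fitholes(d,q,[468,-392,y],62); print(x,np.degrees(x[2]),e)
o=d['obs'];M=R.from_rotvec(o['orientation']).as_matrix(); print('toolz yaw',np.degrees(np.arctan2(M[1,2],M[0,2])))
E
```

```text
[[259.  186.1]
 [302.3 192.4]
 [253.7 157.4]
 [315.9 166.9]
 [277.2 112. ]
 [307.1 116.8]]
[ 4.67122050e+02 -3.91524209e+02  2.26775613e-01] 12.99328553409657 0.2340673351867224
[ 4.67208534e+02 -3.91310584e+02  2.27182643e-01] 13.016606648130757 0.09267565004645917
toolz yaw -68.4081238149386
```

Case A fits at (467.2, -391.3), yaw 13.0°, with a residual of 0.1 px. Now I'll view the cover from the same relative pose.

Request:
{"op": "servo_tool", "data": {
  "moves": "0.008 0.045 0 0 0 0;0.017 0.1 0 0 0 0.5;0.027 0.16 -0.005 0 0 1;0.037 0.22 -0.01 0 0 1.4;0.047 0.28 -0.015 0 0 1.4;0.054 0.33 -0.02 0 0 1.4;0.058 0.353 -0.02 0 0 1.4;0.058 0.353 -0.02 0 0 1.4"
}}

```text
t: 2.25
ee_pos: [488.7, -47.3, 251.7]
orientation: [-0.409, 1.999, -1.999]
ft_force: [0.1, 0.1, 0.1]
width: 87.8
```

```bash
python3 - <<'E'
from h import *
o=grab('c',('wrist',)); print(o['t'],o['ee_pos'],o['qvel'].round(3),o['ft_force'],o['qpos'])
d=load('c_wrist')
print(proj(d,pose(525,-38,np.radians(23),41,HOLES)).round(1))
cv2.imwrite('pics/c_crop.png',cv2.resize(d['pixels'][50:250,180:380,::-1],None,fx=3,fy=3,interpolation=2))
E
```

```text
2.25 [488.68053575 -47.34124032 251.74148843] [-0.04  -0.002  0.    -0.008  0.    -0.022] [0.0694567  0.1187987  0.09766684] [-1.20779090e-01  2.12408392e-01  1.91090548e+00 -7.02035937e-05
  1.01814328e+00  1.04613768e+00]
[[265.2 190.7]
 [308.9 190.8]
 [255.9 163.4]
 [318.6 163.6]
 [272.5 115.5]
 [302.7 115.5]]
```

View pics/c_wrist.png

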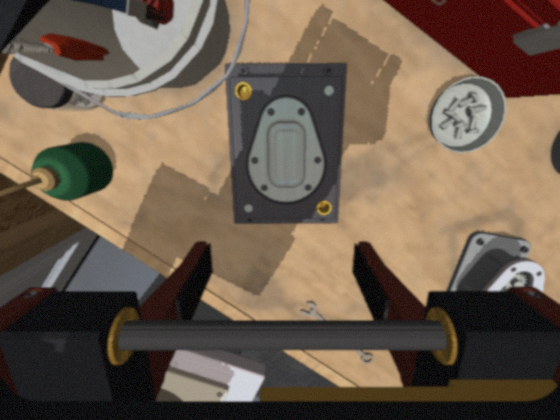

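View pics/c_crop.png

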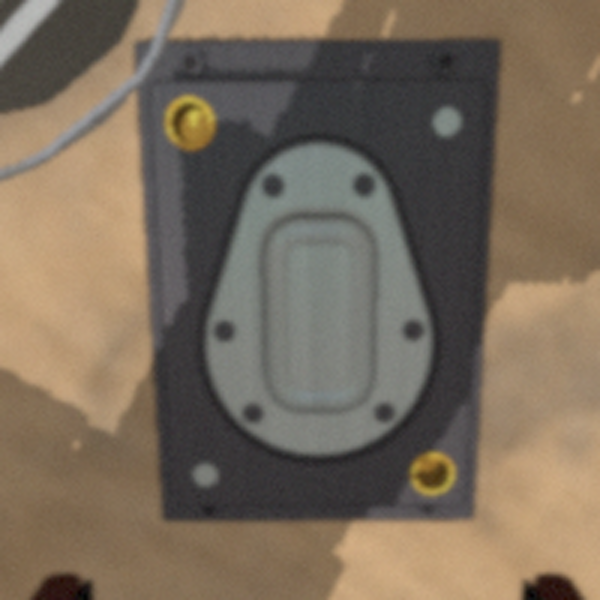

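The picture shows the cover seated in the die, wide end down (towards the robot), with holes at about (264,187), (308,187), (255,160), (318,160), (271,112) and (301,112). The bucket rim is close at the upper left, so I'll check the clearance there.

```bash
python3 - <<'E'
from h import *
d=load('c_wrist')
px=np.array([(264.3,187.3),(308,187.3),(254.7,160.3),(317.7,160),(271,112),(301,111.7)])-.3
r=refine(d,px,11); print(r.round(1))
for z in (41,):
  x,e=fitholes(d,r,[525,-38,.4],z); print(x,np.degrees(x[2]),e)
o=d['obs'];M=R.from_rotvec(o['orientation']).as_matrix(); print('toolz yaw',np.degrees(np.arctan2(M[1,2],M[0,2])),o['ee_pos'])
P=cloud(d)
print(np.nanmedian(P[135:165,280:292,2]))
# clearance: points above z 100 in c_wrist & a_top & b_top in cover frame
for n in('c_wrist','a_top','a_scene'):
    d=load(n)
    P=cloud(d)
    if 'wrist' in n: P=P[:230]
    P=P.reshape(-1,3);P=P[P[:,2]>60]
    c,s=np.cos(x[2]),np.sin(x[2]); q=P[:,:2]-x[:2]; l=np.stack([c*q[:,0]+s*q[:,1],-s*q[:,0]+c*q[:,1]],-1)
    for lo,hi in((80,120),(120,160),(160,260)):
        k=(P[:,2]>lo)&(P[:,2]<hi)&(abs(l[:,0])<60)&(abs(l[:,1])<170); 
        print(n,lo,hi,k.sum(), l[k][np.argsort(abs(l[k][:,1]))[:3]].round(0).tolist())
E
```

```text
[[263.9 187.3]
 [307.5 187. ]
 [254.5 160. ]
 [317.1 159.7]
 [270.6 111.6]
 [300.8 111.3]]
[ 5.28396561e+02 -3.44448021e+01  4.08334927e-01] 23.395867953968587 0.21490680140146878
toolz yaw -66.857294829295 [488.68053575 -47.34124032 251.74148843]
74.5435872937687
c_wrist 80 120 343 [[59.0, 82.0], [59.0, 82.0], [60.0, 83.0]]
c_wrist 120 160 315 [[60.0, 119.0], [60.0, 120.0], [60.0, 120.0]]
c_wrist 160 260 0 []
a_top 80 120 20 [[-0.0, 3.0], [-8.0, -3.0], [-31.0, 6.0]]
a_top 120 160 21 [[60.0, 113.0], [60.0, 121.0], [58.0, 127.0]]
a_top 160 260 2 [[60.0, 134.0], [59.0, 147.0]]
a_scene 80 120 34 [[57.0, 75.0], [60.0, 76.0], [58.0, 78.0]]
a_scene 120 160 76 [[56.0, 97.0], [60.0, 101.0], [55.0, 103.0]]
a_scene 160 260 21 [[59.0, 108.0], [59.0, 108.0], [57.0, 110.0]]
```

```bash
python3 - <<'E'
from h import *
x=[528.4,-34.4,.4084]
for n in('c_wrist','b_wrist','a_top','a_scene','b_top'):
    d=load(n)
    P=cloud(d)
    if 'wrist' in n: P=P[:230]
    P=P.reshape(-1,3);P=P[P[:,2]>60]
    c,s=np.cos(x[2]),np.sin(x[2]); q=P[:,:2]-x[:2]; l=np.stack([c*q[:,0]+s*q[:,1],-s*q[:,0]+c*q[:,1]],-1)
    for lo,hi in((100,180),(180,300)):
        k=(P[:,2]>lo)&(P[:,2]<hi)&(l[:,0]>30)&(l[:,0]<170)&(abs(l[:,1])<60); 
        print(n,lo,hi,k.sum(), l[k][np.argsort(l[k][:,0])[:2]].round(0).tolist())
E
```

```text
c_wrist 100 180 496 [[101.0, 60.0], [101.0, 60.0]]
c_wrist 180 300 0 []
b_wrist 100 180 0 []
b_wrist 180 300 0 []
a_top 100 180 111 [[105.0, 58.0], [107.0, 55.0]]
a_top 180 300 0 []
a_scene 100 180 146 [[97.0, 59.0], [101.0, 58.0]]
a_scene 180 300 0 []
b_top 100 180 118 [[103.0, 59.0], [103.0, 59.0]]
b_top 180 300 0 []
```

Request:
{"op": "servo_tool", "data": {
  "moves": "0.015 0.005 -0.02 0 0 0;0.03 0.01 -0.05 0 0 0.2;0.04 0.013 -0.08 0 0 0.3;0.04 0.013 -0.1 0 0 0.3;0.04 0.013 -0.1 0 0 0.3;0.04 0.013 -0.1 0 0 0.3"
}}

```text
t: 3.05
ee_pos: [528.9, -35.9, 152.4]
orientation: [-0.411, 1.997, -1.998]
ft_force: [0.6, 0.4, -0.6]
width: 87.7
```

```bash
python3 - <<'E'
from h import *
o=grab('d',('wrist','scene')); print(o['t'],o['ee_pos'],o['ft_force'])
E
```

```text
3.05 [528.9193635  -35.94293058 152.36083158] [ 0.64473576  0.41189191 -0.63135575]
```

View pics/d_wrist.png

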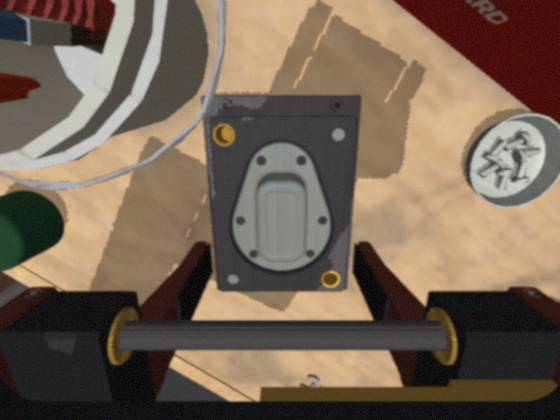

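View pics/d_scene.png

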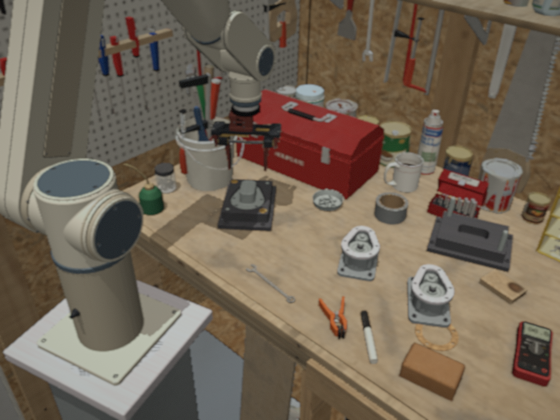

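The wrist view shows the cover centred between the fingers at u≈281. I'll refit from this nearer view.

```bash
python3 - <<'E'
from h import *
d=load('d_wrist')
px=proj(d,pose(528.4,-34.4,np.radians(23.4),41,HOLES));print(px.round(1))
px=np.array([(253,253),(310,253.5),(240.5,220),(323,220),(261,160),(301.5,160)])
r=refine(d,px,13,5); print(r.round(1))
x,e=fitholes(d,r,[525,-38,.4],41); print(x,np.degrees(x[2]),e)
o=d['obs'];M=R.from_rotvec(o['orientation']).as_matrix(); print('toolz yaw',np.degrees(np.arctan2(M[1,2],M[0,2])),o['ee_pos'],o['width'])
E
```

```text
[[252.8 253.2]
 [309.6 253.1]
 [240.1 220. ]
 [322.1 219.8]
 [260.8 160. ]
 [300.9 159.9]]
[[253.2 253.3]
 [309.4 253. ]
 [240.2 220.2]
 [322.1 220. ]
 [260.8 160.2]
 [301.  160. ]]
[ 5.28320282e+02 -3.45247730e+01  4.09400888e-01] 23.45694299094019 0.2588737023312717
toolz yaw -66.73092685982645 [528.9193635  -35.94293058 152.36083158] 87.69716874963314
```

Request:
{"op": "servo_tool", "data": {
  "moves": "0 0.0005 -0.03 0 0 0.2;0 0.0005 -0.055 0 0 0.2;0 0.0005 -0.072 0 0 0.2;0 0.0005 -0.08 0 0 0.2;0 0.0005 -0.083 0 0 0.2;0 0.0005 -0.083 0 0 0.2"
}}

```text
t: 3.9
ee_pos: [528.9, -34.4, 69.1]
orientation: [-0.415, 1.995, -1.995]
ft_force: [-1.3, -0.4, 0.1]
width: 88.0
```

Request:
{"op": "servo_tool", "data": {
  "moves": "0 0 0 0 0 0;0 0 0 0 0 0;0 0 0 0 0 0;0 0 0 0 0 0;0 0 0 0 0 0;0 0 0 0 0 0;0 0 0 0 0 0;0 0 0 0 0 0",
  "hand": 255
}}

```text
t: 4.9
ee_pos: [528.6, -34.4, 68.7]
orientation: [-0.416, 1.995, -1.995]
ft_force: [1.1, -1.6, 0.1]
width: 41.7
```

The fingers have closed to 41.7 mm and the side force is small. I'll lift straight up, slowly at first.

Request:
{"op": "servo_tool", "data": {
  "moves": "0 0 0.003 0 0 0;0 0 0.007 0 0 0;0 0 0.012 0 0 0;0 0 0.012 0 0 0"
}}

```text
t: 5.4
ee_pos: [528.8, -34.4, 81.1]
orientation: [-0.415, 1.995, -1.995]
ft_force: [0.6, -0.1, -2.5]
width: 41.8
```

```bash
python3 - <<'E'
from h import *
o=grab('e',('wrist',)); print(o['t'],o['ee_pos'],o['ft_force'],o['moment'],o['width'])
E
```

```text
5.4 [528.82001427 -34.38701595  81.14019981] [ 0.56332404 -0.068785   -2.54760869] [ 0.01539706 -0.03877534  0.03889734] 41.840074421982195
```

View pics/e_wrist.png

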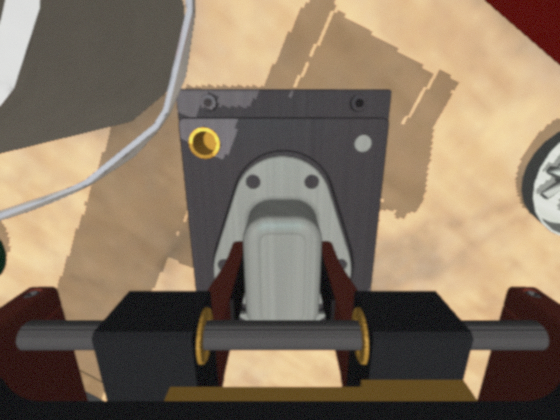

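```bash
python3 - <<'E'
from h import *
d=load('e_wrist'); P=cloud(d)
for z in(41,47,53): print(z,proj(d,pose(528.4,-34.5,np.radians(23.4),z,HOLES)).round(1).tolist()[4:])
for u,v in((283,170),(268,195),(298,195),(284,225),(284,280)): print(u,v,np.nanmedian(P[v-2:v+3,u-2:u+3,2]))
E
```

```text
41 [[255.9, 177.1], [310.5, 177.3]]
47 [[255.0, 179.1], [311.4, 179.2]]
53 [[254.2, 181.2], [312.3, 181.3]]
283 170 54.01765571042009
268 195 53.87436862629272
298 195 54.31519319344778
284 225 87.79101089353972
284 280 86.63266179706861
```

The cover came up with the tool: the flange is at 54 mm and the hat top at 87 mm. I'll finish the vertical lift.

Request:
{"op": "servo_tool", "data": {
  "moves": "0 0 0.008 0 0 0;0 0 0.018 0 0 0;0 0 0.03 0 0 0;0 0 0.045 0 0 0;0 0 0.06 0 0 0;0 0 0.069 0 0 0;0 0 0.069 0 0 0"
}}

```text
t: 6.32
ee_pos: [529.1, -34.5, 150.6]
orientation: [-0.414, 1.994, -1.995]
ft_force: [1.3, -0.6, -3.5]
width: 41.8
```

Request:
{"op": "servo_tool", "data": {
  "moves": "-0.004 -0.02 0 0 0 0;-0.01 -0.06 0 0 0 -1.5;-0.0175 -0.1 0 0 0 -3;-0.025 -0.145 0 0 0 -4.5;-0.0325 -0.19 0 0 0 -6;-0.04 -0.235 0 0 0 -7.5;-0.047 -0.275 0 0 0 -9;-0.053 -0.308 0 0 0 -10.4"
}}

```text
t: 7.32
ee_pos: [474.8, -343.8, 149.0]
orientation: [-0.241, 2.102, -2.1]
ft_force: [0.9, 1.2, -3.3]
width: 41.7
```

Request:
{"op": "servo_tool", "data": {
  "moves": "-0.004 -0.02 0 0 0 0;-0.007 -0.038 0 0 0 0;-0.0082 -0.0488 0 0 0 0;-0.0082 -0.0488 0 0 0 0;-0.0082 -0.0488 0 0 0 0;-0.0082 -0.0488 0 0 0 0"
}}

```text
t: 8.07
ee_pos: [467.5, -390.5, 149.7]
orientation: [-0.243, 2.1, -2.099]
ft_force: [-0.1, 0.4, -3.2]
width: 41.9
```

```bash
python3 - <<'E'
from h import *
o=grab('f'); print(o['t'],o['ee_pos'],o['ft_force'],o['moment'],o['width'])
M=R.from_rotvec(o['orientation']).as_matrix(); print('toolz yaw',np.degrees(np.arctan2(M[1,2],M[0,2])),M[2].round(4))
d=load('f_wrist')
c=proj(d,pose(467.2,-391.3,np.radians(13),62,HOLES)); print('case',c.round(1).tolist())
c=proj(d,pose(467.2,-391.3,np.radians(13),o['ee_pos'][2]-30.7+3,HOLES)); print('cover',c.round(1).tolist())
E
```

```text
8.075 [ 467.50284926 -390.47132914  149.6635579 ] [-0.08410791  0.43161993 -3.21137542] [-0.01013576  0.0503006  -0.02278457] 41.893289540668256
toolz yaw -76.80697617185494 [ 1.e-04 -1.e+00 -3.e-04]
case [[252.8, 265.5], [314.4, 265.6], [239.1, 229.7], [328.5, 230.0], [262.1, 164.8], [306.1, 165.0]]
cover [[244.5, 308.0], [323.5, 308.2], [226.2, 264.0], [342.2, 264.3], [255.5, 181.2], [313.9, 181.4]]
```

View pics/f_wrist.png

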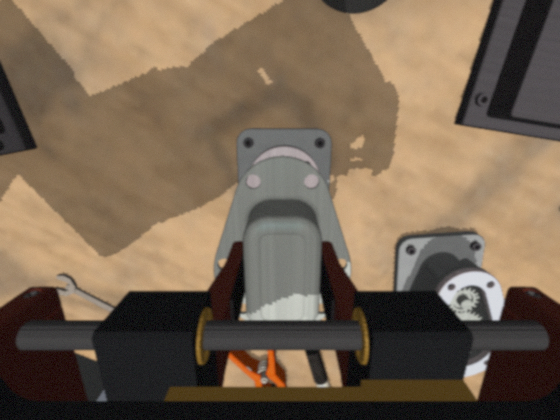

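View pics/f_scene.png

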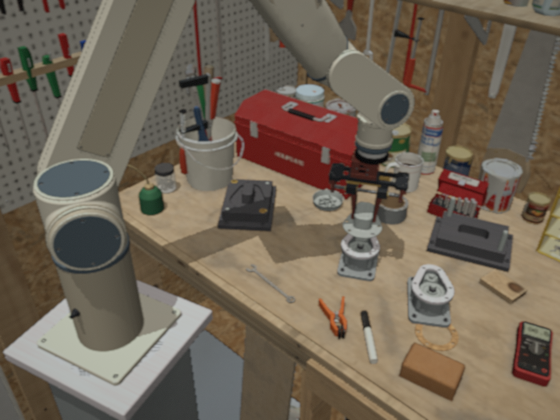

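The cover is over case A in the same sense, narrow end away from the robot. Its narrow holes show at (253,181) and (311,181), and the case's base-plate holes at (248,143) and (319,143). I'll measure cover against case within this one image, which avoids the pose noise.

```bash
cat > rel.py <<'E'
from h import *
def fit2(d,px,x0,z,pts):
    return fitholes(d,px,x0,z,np.asarray(pts))
def tooled(d,cmd_pos,yaw_toolz):
    # replace noisy obs by commanded pose
    d=dict(d); o=dict(d['obs']); o['ee_pos']=np.array(cmd_pos,float)
    a=np.radians(yaw_toolz); zt=np.array([np.cos(a),np.sin(a),0]); yt=np.array([0,0,-1.]); xt=np.cross(yt,zt)
    o['orientation']=R.from_matrix(np.stack([xt,yt,zt],1)).as_rotvec(); d['obs']=o; return d
E
python3 - <<'E'
from rel import *
d=load('b_wrist'); P=cloud(d)
g=refine(d,[(267.2,99.8),(318.5,108)],13,5); print(g)
print('plate z',[np.nanmedian(P[int(v)-6:int(v)-4,int(u)+5:int(u)+8,2]) for u,v in g], P[100,290],P[103,300])
d=load('f_wrist')
cv2.imwrite('pics/f_crop.png',cv2.resize(d['pixels'][120:300,190:370,::-1],None,fx=3.3,fy=3.3,interpolation=2))
E
```

```text
[[266.817451    99.87741156]
 [317.91580097 108.08526706]]
plate z [np.float64(9.291953885635394), np.float64(9.4042554134343)] [ 529.0638626  -372.86194148   10.35847505] [ 527.68687159 -384.42131327   61.07185958]
```

View pics/f_crop.png

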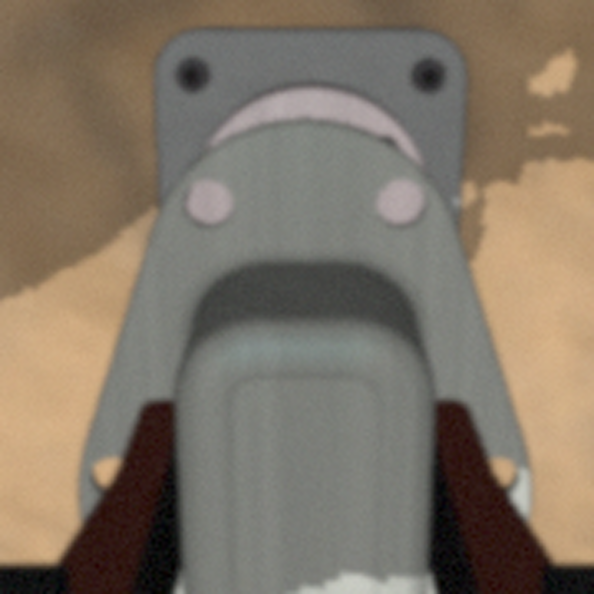

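```bash
cat > comp.py <<'E'
from rel import *
# plate holes in case frame, from b (pose from rim holes in same image)
d=load('b_wrist'); g=refine(d,[(267.2,99.8),(318.5,108)],13,5)
cx,cy,cyaw=467.2085,-391.3106,0.227183
def invert(d,px,z):
    H=420; f=H/2/np.tan(np.radians(d['vertical_fov']/2)); Rc,t=campose(d); out=[]
    for u,v in px:
        r=Rc@np.array([(u-d['cx'])/f,-(v-d['cy'])/f,-1]); out.append((t+r*(z-t[2])/r[2])[:2])
    return np.array(out)
def plate(z):
    w=invert(d,g,z)-[cx,cy]; c,s=np.cos(cyaw),np.sin(cyaw)
    return np.stack([c*w[:,0]+s*w[:,1],-s*w[:,0]+c*w[:,1]],-1)
E
python3 - <<'E'
from comp import *
f=load('f_wrist')
def bright(dd,px,w=8):
    g=cv2.cvtColor(dd['pixels'],cv2.COLOR_RGB2LAB).astype(float)[...,1]; out=[]
    for u,v in px:
        u,v=int(round(u)),int(round(v)); s=g[v-w:v+w+1,u-w:u+w+1]; s=s-np.median(s[[0,-1]]); s[s<.4*s.max()]=0
        yy,xx=np.mgrid[v-w:v+w+1,u-w:u+w+1]; out.append([(s*xx).sum()/s.sum(),(s*yy).sum()/s.sum()])
    return np.array(out)
ch=bright(f,[(253.5,181),(311.3,181)]); print('cover holes',ch)
gp=refine(f,[(248.3,142.6),(319.8,142.8)],15,6); print('plate px',gp)
x,e=fit2(f,ch,[467,-391,.227],149.7-30.7+3,HOLES[4:]); print('cover',x[:2],np.degrees(x[2]),e)
for z in(9.3,):
    p=plate(z); print('plate holes case frame',p)
    y,e=fit2(f,gp,[467,-391,.227],z,p); print('case',y[:2],np.degrees(y[2]),e)
print('diff case-cover',y-x)
E
```

```text
cover holes [[252.80136209 180.94892168]
 [311.034375   180.87916667]]
plate px [[247.89559428 142.41098865]
 [319.43830001 142.66796212]]
cover [ 467.08608298 -389.79991467] 13.250975996810649 0.0726587127325331
plate holes case frame [[ 60.09250456  34.17642231]
 [ 60.04240248 -34.1295751 ]]
case [ 466.72234045 -391.25657006] 13.014394708173588 0.20053685229518692
diff case-cover [-0.36374253 -1.45665538 -0.00412912]
```

The cover sits about 1.5 mm off in y relative to the case. I'll correct that and lower it to 15 mm above the joint face.

Request:
{"op": "servo_tool", "data": {
  "moves": "-0.0004 -0.0014 -0.003 0 0 -0.2;-0.0004 -0.0014 -0.012 0 0 -0.2;-0.0004 -0.0014 -0.024 0 0 -0.2;-0.0004 -0.0014 -0.034 0 0 -0.2;-0.0004 -0.0014 -0.04 0 0 -0.2;-0.0004 -0.0014 -0.042 0 0 -0.2;-0.0004 -0.0014 -0.042 0 0 -0.2;-0.0004 -0.0014 -0.042 0 0 -0.2"
}}

```text
t: 9.22
ee_pos: [467.2, -392.8, 108.1]
orientation: [-0.238, 2.101, -2.102]
ft_force: [0.2, 0.0, -3.7]
width: 41.9
```

```bash
python3 - <<'E'
from h import *
o=grab('g'); print(o['t'],o['ee_pos'],o['ft_force'],o['moment'],o['width'])
d=load('g_wrist')
cv2.imwrite('pics/g_crop.png',cv2.resize(d['pixels'][120:300,190:370,::-1],None,fx=3.3,fy=3.3,interpolation=2))
d=load('g_scene')
cv2.imwrite('pics/g_crop2.png',cv2.resize(d['pixels'][170:290,300:420,::-1],None,fx=5,fy=5,interpolation=2))
E
```

```text
9.225 [ 467.17464419 -392.80168101  108.05656248] [ 2.49144006e-01  2.76088606e-03 -3.65291704e+00] [-0.02795575  0.01126014 -0.03341414] 41.93810413970119
```

View pics/g_crop.png

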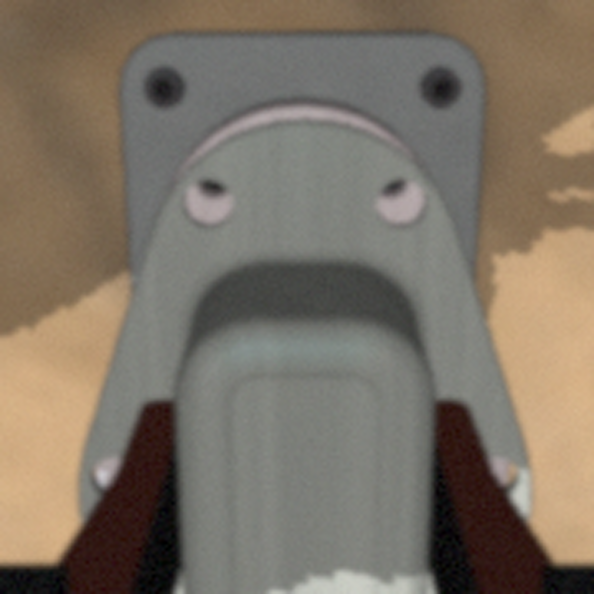

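View pics/g_crop2.png

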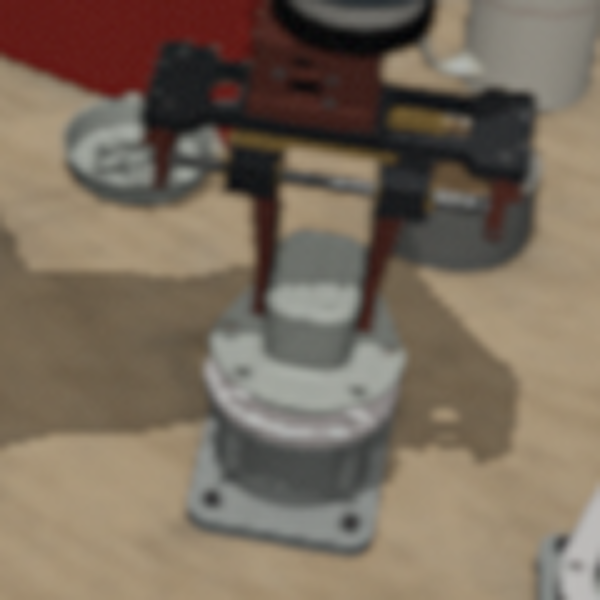

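The tapped holes now show through the cover's narrow holes, as dark spots at crop (210,187) and (396,186). I'll work out the residual error.

```bash
cat > resid.py <<'E'
from comp import *
import sys
tag,zt,yo=sys.argv[1],float(sys.argv[2]),float(sys.argv[3])
f=load(tag+'_wrist'); zu=zt-30.7
# cover flange holes: fit ellipse of rim using grey flange vs rest: template = known tool-fixed pixels from f image
ch=np.array([[252.80,180.95],[311.03,180.88]])
pl=refine(f,[(239.7,145.8+yo),(323.2,145.8+yo)],17,7); print('plate px',pl)
x,e=fit2(f,ch,[467,-391,.227],zu+3,HOLES[4:]); print('cover',x[:2],np.degrees(x[2]),e)
y,e=fit2(f,pl,[467,-391,.227],9.3,plate(9.3)); print('case',y[:2],np.degrees(y[2]),e)
c,s=np.cos(y[2]),np.sin(y[2]); dd=(y-x)[:2]; print('shift needed world',dd,'in case frame',[c*dd[0]+s*dd[1],-s*dd[0]+c*dd[1]],'yaw',np.degrees(y[2]-x[2]))
# overlay: red=cover outline at flange top and hole rims, green=case holes predicted from plate, yellow=case hole if aligned to cover
S=4; im=cv2.resize(f['pixels'][130:230,215:355,::-1],None,fx=S,fy=S,interpolation=2)
t=np.linspace(0,2*np.pi,60)
def dr(p,zz,r,col):
    for h in HOLES[4:]:
        q=(proj(f,pose(*p,zz,h+r*np.stack([np.cos(t),np.sin(t)],-1)))-[215,130]+.5)*S
        cv2.polylines(im,[q.astype(np.int32)],True,col,1)
dr(x,zu+3,4.5,(0,0,255)); dr(y,62,3.3,(0,255,0)); dr(x,62,3.3,(0,255,255))
a=np.linspace(-1.2,1.2,60); arc=np.stack([32+30*np.cos(a),30*np.sin(a)],-1)
for p,zz,col in((x,zu+3,(0,0,255)),(y,62,(0,255,0)),(x,62,(0,255,255))):
    q=(proj(f,pose(*p,zz,arc))-[215,130]+.5)*S; cv2.polylines(im,[q.astype(np.int32)],False,col,1)
cv2.imwrite(f'pics/{tag}_ov.png',im)
E
python3 resid.py g 107.7 0.8
```

```text
plate px [[239.36170306 146.27895926]
 [323.12888729 146.23997843]]
cover [ 466.68678176 -392.1614997 ] 12.992177631404054 0.0031122851528380124
case [ 466.73757174 -391.59696635] 12.989309414043204 0.37130432094301113
shift needed world [0.05078998 0.56453335] in case frame [np.float64(0.17638010141661678), np.float64(0.5386720603323253)] yaw -0.0028682173608496893
```

View pics/g_ov.png

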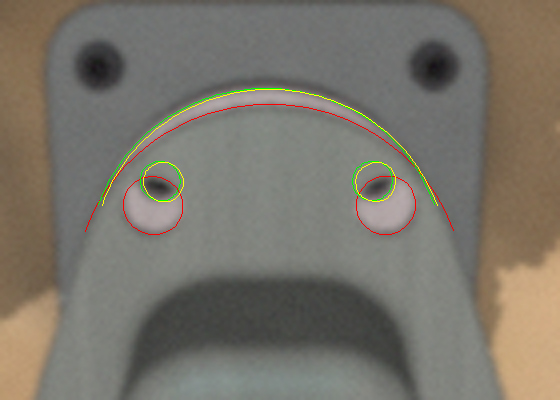

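The overlay matches: cover rims, tapped holes and the end arc agree to about 0.5 mm. I'll make one small trim, let it settle, then check height and level.

Request:
{"op": "servo_tool", "data": {
  "moves": "0 0.0004 0 0 0 0;0 0.0004 0 0 0 0;0 0.0004 0 0 0 0;0 0.0004 0 0 0 0"
}}

```text
t: 9.88
ee_pos: [467.0, -392.2, 107.7]
orientation: [-0.239, 2.102, -2.102]
ft_force: [-0.2, 0.3, -2.5]
width: 42.1
```

```bash
python3 - <<'E'
from h import *
o=grab('i'); print(o['t'],o['ee_pos'],o['qvel'].round(3),o['ft_force'],o['width'])
print(R.from_rotvec(o['orientation']).as_matrix()[2].round(4))
d=load('i_wrist'); P=cloud(d)
f=lambda n,r0,r1,c0,c1: print(n,np.nanmedian(P[r0:r1,c0:c1,2]).round(2))
f('flange L',190,200,243,248); f('flange R',190,200,318,323); f('flange front',165,172,275,290); f('hat',235,255,270,295); f('plate',136,142,255,305)
f('hat far',224,230,270,295); f('hat near',285,300,270,295); f('joint strip',152,155,279,286)
E
python3 resid.py i 107.7 0.8
```

```text
9.875 [ 466.97201354 -392.1665288   107.65301372] [0.001 0.001 0.002 0.    0.    0.   ] [-0.2010495   0.30541984 -2.47775454] 42.101135597940605
[ 0. -1. -0.]
flange L 80.46
flange R 80.55
flange front 80.38
hat 113.41
plate 9.5
hat far 114.45
hat near 113.39
joint strip 62.12
plate px [[240.04221722 146.23867074]
 [323.91338024 146.17889371]]
cover [ 466.55936607 -391.49732423] 13.003722279639703 0.07521478454626163
case [ 466.69794412 -391.49809319] 13.010979331152472 0.3473274257236767
shift needed world [ 0.13857805 -0.00076896] in case frame [np.float64(0.1348472043429035), np.float64(-0.031948375490516066)] yaw 0.007257051512768568
```

View pics/i_ov.png

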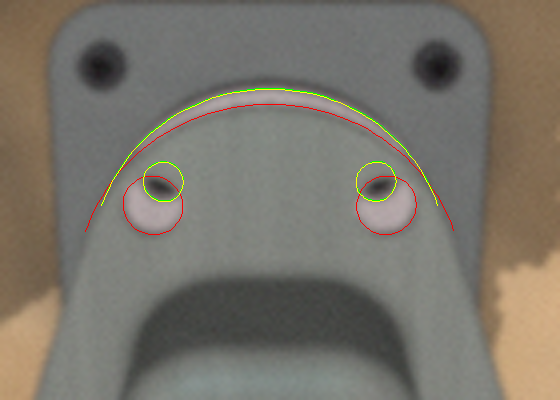

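View pics/i_scene.png

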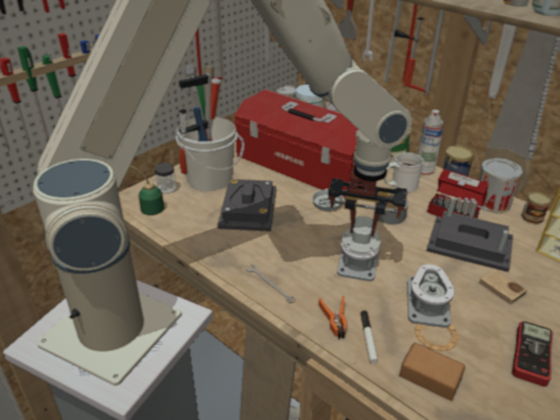

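The flange top is at 80.4–80.5 mm left, right and front, so the cover is level. Its underside is about 15.3 mm above the joint face, the arm is still, and the image error is about 0.1 mm. I'll hand in now.

```bash
python3 -c "
from workcell import ctrl
print(ctrl.close_job())"
```

```text
the job is handed in; nothing more can be done
None
```

I gripped the cover by its hat (fingers closed to about 42 mm) and lifted it straight up off the form block. It is now held still over the nearer gear case, wide end over wide end. I handed the job in at about 10 s.

**Last checks:**
- **Height and level:** The flange top measured 80.4–80.5 mm at three places. That puts the underside about 15.3 mm above the joint face, with no tilt seen.
- **Alignment:** The wrist picture put the cover within about 0.15 mm and 0.01° of the case. The tapped holes showed through the two narrow-end holes where expected. I did not check the four wide-end holes directly, because the fingers hide them from the wrist camera.
- **Contact:** The wrist force stayed within a few newtons of the cover's weight. The pictures gave no sign that the cover touched the case, or that the oil can or screw jar moved.

**Disagreement:** My first estimate of the alignment, from arm positions, was about 1.5 mm off in y from the wrist picture, which shows cover and case together. I went with the picture, and the view through the holes agreed with it after I lowered the cover. The measured arm position wanders by 0.5–1 mm and the camera calibration is good to about 2 mm, so the true error may be a few tenths of a millimetre or more.

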